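# Line up two bushes with a long alignment mandrel and hold it in both

### The arm

A 6-joint arm with a two-finger parallel gripper is mounted at the origin on the work surface; the furniture and walls round the work are solid. World frame = base frame: x ahead of the robot, y to its left, z up, the work surface at z = 0. Lengths are in m, angles in degrees, forces in N, time in s.
With the tool pointing down it reaches from about 0.325 to 0.925 m from the base axis. Payload 3.1 kg.
Tool frame: the origin (TCP) lies between the finger pads; the fingertips stand robot.tip_reach ahead of it and the grasp point (between the pads) lies 8 mm behind it (robot.tip_reach is the distance from the TCP to the fingertips, in m); z points along the fingers, y is the direction in which the jaws open and shut (so a half turn about z gives the same grasp; the last joint's range is limited). The gripper opens to 85 mm and grips with 20 to 120 N. Pads are 22 mm wide; open, the fingers measure 114 mm over their backs; the gripper's body (76 mm by 85 mm) begins 54 mm behind the grasp point. The pads swing forward as they close: fully open they stand 13 mm farther back than shut.
Start: joints at [-76.215, 12.427, 92.441, -0, 75.132, -6.429], TCP at [0.216, -0.587, 0.242] pointing down, gripper open.
Joint ranges: [-157.48, 157.48], [-44.54, 120.13], [17.64, 146.25], [-64.5, 244.5], [7.68, 150.69], [-147.95, 147.95]. Speed limits (degrees/s): [159.86, 159.86, 180, 180, 180, 180].

### API

Orientations are given as [roll, pitch, yaw] about the fixed x, y, z axes, in that order (R = Rz(yaw) Ry(pitch) Rx(roll)).
In Python, from workcell import robot, imaging, order, spotter gives the robot as it stands.
- The arm moves only by the tool arm_command, never from a script. Its argument "moves" is a list of rows, each an object of numbers: "claw": the closure, from 0 (fully open) to 1 (shut); "tx", "ty", "tz": the shift along the tool's x, y, z in m; "turn": the turn about the tool's z in degrees. In form: [{"claw": .., "tx": .., "ty": .., "tz": .., "turn": ..}, ...]. A call has 1 to 20 rows; each row shifts and turns the commanded pose from where the row before left it, along the tool's axes as they then stand; what a row does not reach is not made up. A row lasts 1/12 s, in which the tool goes at most 41.7 mm and 7.16 degrees, less where a joint would pass 70% of its speed; a pose out of reach is approached as far as the arm can. A call is refused whole if a number of a shift passes 0.0417 or a number of a turn 7.16, either way. A call with a gripper value outside its range is refused whole. The fingers move at their own pace and stop on an object; "force" is the grip in N (left out, the last holds). Time passes only in rows, so rows that do not move let the fingers close. It gives the time, the measured TCP pose, the force and the opening at its end, in the units of the state.
- robot.sense(): the state, without advancing time (a new reading comes with each control period).
- imaging.get_image(name): name is "scene" or "top"; returns the picture (400x640x3 uint8, red, green, blue); there is no depth.
- imaging.calibration(name): a dict with "intrinsics" (3x3 intrinsics, pixels), "camera_from_world" (4x4, takes a point from world to camera coordinates). Camera axes: x right, y down, z forward; pixel columns grow to the right and rows downward; lengths in m; the calibration is good to about 2 mm. A picture is of the moment at which its call begins. calibration takes no time and is no camera call.
- order.hand_in(): hands the job in, once; it reports no verdict.
Trained networks look in the newest picture that a camera, given by its name, has taken for a name from the list of things; names that differ only in an ending like _2 or _b are one class to them, and where a whole thing is asked for, a point or a joint stands for the part that bears it (a point fixed in the world has none). Each returns a list of dicts, best first, with "confidence" (0 to 1); they miss things now and then, are a little off and sometimes report something else, mostly with a low value. They report only what shows in the picture. A call takes as long as a camera call. They do not tell look-alikes from the thing itself.
- spotter.regions_of(query, camera): "pixels" (400x640 bool, what is visible of it) and "at" ([row, column] in pixels, amid what is visible of it).
- spotter.place_of(query, camera): "at" ([row, column] in pixels: a listed point, or the origin of a listed thing).
The state is a dict: "t": time; "joints": joint angles; "qd": joint speeds; "tau": joint torques, N m; "ee_pos": TCP position; "eef_rot": TCP orientation; "ft_force": force on the tool from outside, world axes, zero at the start; "moment": the same for the moment, N m; "finger_gap": finger opening in m.
Only numpy, scipy, OpenCV 4.12 (cv2) and the standard library are available. Lean on these libraries where they do the work, as an engineer would, in place of code of your own. Each camera call takes 0.05 s, during which the arm holds its last target.

### The job

The carriage with the upper bush is still loose on the bracket and stands off to one side of the lower bush. Lift the long alignment mandrel out of the wooden stand, thread it nose down through the carriage's bush where it stands, then draw the carriage over with it and pass it on through the fixed lower bush until its full-width shank shows below. Finish while holding it there in the gripper, upright and still, its tip hanging clear of the base plate, so that I can tighten the carriage; leave the short mandrel in the stand and the hex key and screws where they lie.

Things in the scene. Friction and masses are not known exactly. Their poses are not given: they have to be found in the camera images.
- bracket: grey cast two-bush bracket, fixed on the bench. Base plate 165 x 120 x 14 mm (top at z = 14 mm), from x = -55 to 110 mm; column at x = 48 to 88 mm, y = -50 to 50 mm. Origin: on the vertical axis of the lower bush, at bench level; x points from the lower bush to the column (away from the robot, more or less), y along the carriage's way, z up. Nothing on the bracket or carriage stands higher than z = 143 mm
- lower_bush (a point): centre of the top face of the fixed lower bronze bush: 16 mm bore, open at both ends, standing 75 mm above the bench; the bush and its 52 mm boss reach down to z = 50 mm; below that is free air down to the base plate's top at z = 14 mm. Axes as the bracket's
- upper_bush (a point): centre of the top face of the upper bronze bush in the carriage: 16 mm bore through, standing 137 mm above the bench, flange 36 mm across; bush and boss (52 mm across) reach down to z = 112 mm, so 37 mm of free air lies between the two bushes. It moves with the carriage; axes as the bracket's
- carriage (a joint): position of the carriage on its way in m, along the bracket's +y; 0: the upper bush stands exactly over the lower one. Starts 8 to 22 mm to the + side; stops at -26 and +26 mm. It stays where it is left; about 1.5 N of friction, so the mandrel standing in its bush drags it along
- mandrel_long: long steel alignment mandrel standing nose down in an outer bore of the stand, 0.2 to 0.37 kg. Origin: centre of the tip; z runs up its axis. Shank 14 mm across, its nose tapering over the lowest 12 mm to 8 mm across at the tip; a cylindrical dark head, 25 mm across, from 130 mm to 175 mm above the tip, is where to hold it. In the stand it is the taller one: its head stands 145 to 190 mm above the bench
- mandrel_short: short mandrel of the same widths in the other outer bore, head from 75 mm to 120 mm above its tip (90 to 135 mm above the bench). Too short to span both bushes; stays there. Origin: centre of the tip
- stand: hardwood block 56 x 150 x 60 mm, fixed, with three bores in a row along its y axis at y = -45, 0 and +45 mm, 16 mm across and 45 mm deep; the middle one is empty. Origin: centre of its underside; top at z = 60 mm. The two mandrels stand in the outer bores, either way round
- hex_key_8: black hex key lying to the left of the bracket, 50 x 165 x 8 mm; origin near the middle of its underside; leave alone
- clamp_screw_1: black socket-head screw lying to the left of the bracket, 15 x 44 x 15 mm; origin centre of its underside; leave alone
- clamp_screw_2: second such screw lying near it; leave alone
Things that resemble listed ones, but are neither listed nor needed, are in the scene too. What is shaped like the mandrel_long but blue is not meant. Of the things shaped like the stand, the wooden one is meant.

How it is judged:
By the outcome, as a careful person would: the job done as asked, in the order asked, and still so for the second after the job is handed in, while the arm keeps its last pose, push and grip.
It also fails if it takes over 58 s, if anything falls off the work surface, if the arm or the gripper's body presses on something with over 40 N, if the wrist force passes 120 N, or if a joint passes its speed limit or range.

## Working session

There is one attempt and no reset: what is moved stays moved. The work goes in short steps, Python scripts to look and compute and a tool call to move; the robot and the scene stay as the last step left them, time stands still between calls to the robot, and variables do not carry over. Pictures are saved under pics/ and viewed, and the job is handed in when it is done.

Besides the shell and the picture viewer there is one more tool, called after "Call:" as name([rows], argument=value, ...), one row to a line, values as JSON. arm_command: Moves the arm, as the interface text tells. Its arguments: {"type":"object","properties":{"moves":{"type":"array","items":{"type":"object","properties":{"claw":{"type":"number"},"tx":{"type":"number"},"ty":{"type":"number"},"tz":{"type":"number"},"turn":{"type":"number"}}}},"force":{"type":"number"}},"required":["moves"]}

```bash
mkdir -p pics; ls; python3 - <<'E'
from workcell import robot, imaging, order, spotter
import cv2, numpy as np
print(robot.sense()); print(robot.tip_reach)
for c in("scene","top"):
    im=imaging.get_image(c); cv2.imwrite(f"pics/{c}0.png",im[:,:,::-1])
    k=imaging.calibration(c); print(c,np.round(k["intrinsics"],2).tolist(),np.round(k["camera_from_world"],4).tolist())
    for q in("mandrel_long","mandrel_short","stand","lower_bush","upper_bush","bracket"):
        print(q,[(np.round(d["at"],1).tolist(),round(d["confidence"],2)) for d in spotter.place_of(q,c)])
E
```

```text
pics
{'t': 0.0, 'joints': array([-7.62157786e+01,  1.24764889e+01,  9.25297245e+01,  1.89303106e-03,
        7.51300978e+01, -6.42842648e+00]), 'qd': array([-0.01152388,  0.02363347, -0.00092583,  0.10345015,  0.08839358,
        0.01975044]), 'tau': array([-5.19875102e-04, -3.96848023e+01, -3.03851473e+01, -7.55166025e-05,
        9.83693171e-03,  3.46396277e-06]), 'ee_pos': array([ 0.21578348, -0.5857299 ,  0.24095977]), 'eef_rot': array([-1.79864750e+02, -1.70786445e-02,  2.02121397e+01]), 'ft_force': array([-0.61132659,  0.51476399,  0.3374467 ]), 'moment': array([0.02720215, 0.02134199, 0.04973412]), 'finger_gap': 0.08515140510617097}
0.011
scene [[405.67, 0.0, 320.51], [0.0, 405.67, 204.54], [0.0, 0.0, 1.0]] [[-0.7931, -0.6091, 0.0005, 0.3055], [-0.2743, 0.3564, -0.8932, 0.2201], [0.5438, -0.7085, -0.4498, 0.706], [0.0, 0.0, 0.0, 1.0]]
mandrel_long [([190.1, 345.1], 0.53)]
mandrel_short [([285.2, 225.1], 0.33)]
stand [([218.5, 423.6], 0.89), ([206.3, 366.3], 0.75)]
lower_bush [([209.6, 258.1], 0.82)]
upper_bush [([319.7, 200.6], 0.66), ([190.0, 252.3], 0.62)]
bracket []
top [[460.04, 0.0, 317.54], [0.0, 460.04, 204.62], [0.0, 0.0, 1.0]] [[-0.0066, -1.0, 0.0023, -0.027], [-0.9874, 0.0061, -0.158, 0.4357], [0.158, -0.0033, -0.9874, 1.3077], [0.0, 0.0, 0.0, 1.0]]
mandrel_long [([198.2, 418.3], 0.48), ([174.5, 415.4], 0.45)]
mandrel_short [([203.3, 389.2], 0.59)]
stand [([204.0, 405.0], 0.78), ([256.7, 411.2], 0.76)]
lower_bush [([164.8, 296.2], 0.59)]
upper_bush [([157.7, 292.0], 0.59)]
bracket [([167.7, 299.2], 0.57)]
```

View pics/scene0.png

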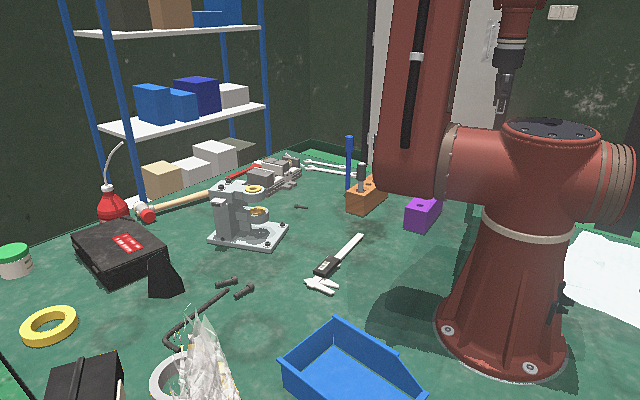

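View pics/top0.png

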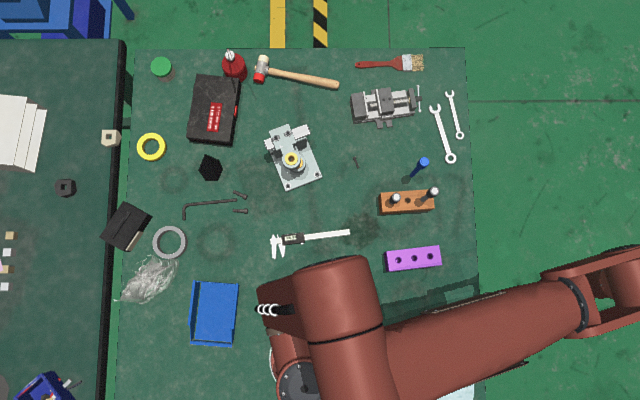

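```bash
python3 - <<'E'
import cv2
a=cv2.imread("pics/scene0.png")[120:280,200:480]; cv2.imwrite("pics/scene0c.png",cv2.resize(a,(784,448),interpolation=cv2.INTER_CUBIC))
a=cv2.imread("pics/top0.png")[110:290,240:480]; cv2.imwrite("pics/top0c.png",cv2.resize(a,(800,600),interpolation=cv2.INTER_CUBIC))
E
```

```text
(no output)
```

View pics/scene0c.png

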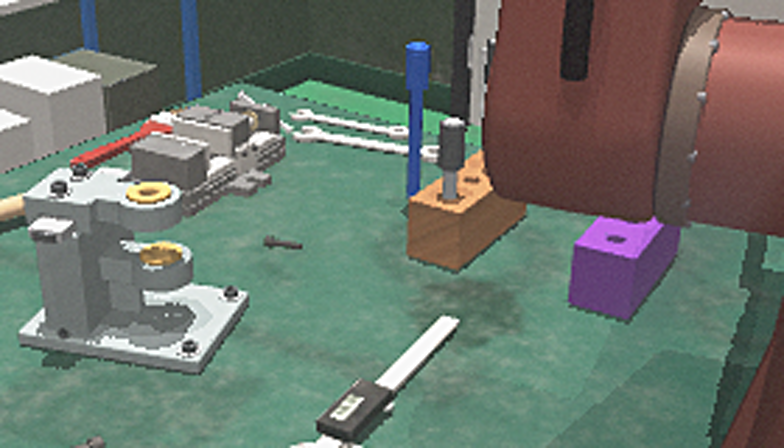

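View pics/top0c.png

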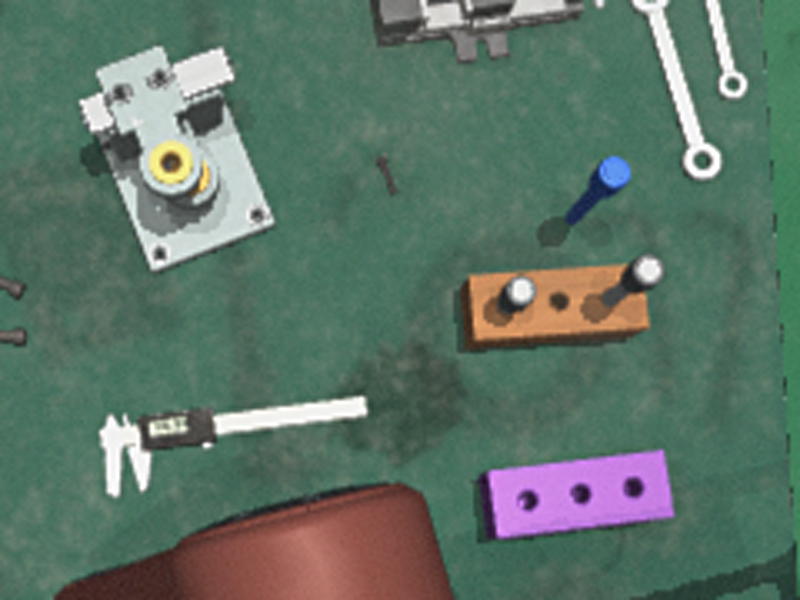

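The scene shows the bracket at about (225,245), with the long mandrel in the wooden stand hidden behind the arm. In the top view the bracket is at about (292,160).

Things that could be taken for the long mandrel, in top-view (col,row):
- **Blue look-alike:** (422,162), wrong colour.
- **Short mandrel:** left bore of the wooden stand, about (395,197).
- **Taller dark-headed mandrel:** right bore, about (434,191). I choose this one.

The purple stand at (413,258) is a look-alike of the wooden one.

Next I measure with upscaled crops and colour segmentation.

```bash
cat > h.py <<'E'
from workcell import robot, imaging, order, spotter
import cv2, numpy as np
from scipy.optimize import least_squares
C={c:imaging.calibration(c) for c in("scene","top")}
def proj(c,P):
    P=np.atleast_2d(P); T=C[c]["camera_from_world"]; q=P@T[:3,:3].T+T[:3,3]; q=q@C[c]["intrinsics"].T
    return q[:,:2]/q[:,2:]
def ray(c,uv,z):
    T=C[c]["camera_from_world"]; K=C[c]["intrinsics"]
    d=T[:3,:3].T@np.linalg.inv(K)@[uv[0],uv[1],1]; o=-T[:3,:3].T@T[:3,3]
    return o+d*(z-o[2])/d[2]
def snap(c,n,box=None,f=1):
    im=imaging.get_image(c)[:,:,::-1].copy(); cv2.imwrite(f"pics/{n}_full.png",im)
    if box:
        x0,y0,x1,y1=box; im=cv2.resize(im[y0:y1,x0:x1],None,fx=f,fy=f,interpolation=cv2.INTER_CUBIC)
    cv2.imwrite(f"pics/{n}.png",im); return im
E
python3 - <<'E'
import cv2
for n,b,f in(("scene0",(200,170,300,260),8),("top0",(255,110,335,200),6.6),("top0",(370,150,450,220),8.5)):
    x0,y0,x1,y1=b
    im=cv2.imread(f"pics/{n}.png")[y0:y1,x0:x1]
    cv2.imwrite(f"pics/z_{n}_{x0}.png",cv2.resize(im,None,fx=f,fy=f,interpolation=cv2.INTER_CUBIC))
E
python3 - <<'E'
from h import *
for c in("scene","top"):
    im=cv2.imread(f"pics/{c}0.png"); hsv=cv2.cvtColor(im,cv2.COLOR_BGR2HSV)
    m=cv2.inRange(hsv,(12,90,90),(35,255,255))
    n,l,s,ce=cv2.connectedComponentsWithStats(m)
    for i in range(1,n):
        if s[i,4]>8: print(c,s[i],ce[i])
E
```

```text
scene [148   0   6   4  14] [150.57142857   1.5       ]
scene [188   0   3   9  13] [189.38461538   4.15384615]
scene [149   3  12   7  18] [154.           6.16666667]
scene [156  10   6   7  15] [158.46666667  13.2       ]
scene [182  10  12  18  47] [189.91489362  20.68085106]
scene [152  21  29   8  52] [165.90384615  26.88461538]
scene [345 174  43  42 860] [363.41511628 197.04418605]
scene [245 185  16   8  77] [252.64935065 188.4025974 ]
scene [250 206  15   9  95] [256.89473684 210.31578947]
scene [  19  305   60   42 1632] [ 48.33088235 325.74203431]
scene [187 344   6   7  18] [189.22222222 346.83333333]
top [270   0  16  48 734] [277.15258856  23.38828338]
top [313   0  15  18 174] [320.56321839   6.47126437]
top [313  22  15  25 223] [319.70403587  33.69058296]
top [268  68   9   6  18] [270.66666667  70.        ]
top [272  71  15   5  31] [277.80645161  73.77419355]
top [306  75   9   3  12] [310.58333333  75.91666667]
top [288  76  14   5  27] [294.74074074  77.48148148]
top [303  79  32   9  91] [319.76923077  82.86813187]
top [326  79  13  10  28] [333.67857143  82.07142857]
top [137 133  29  28 473] [150.9154334  146.47145877]
top [285 153  13  12 114] [290.85087719 158.4122807 ]
top [298 159   5   9  21] [300.52380952 163.80952381]
top [381 189  54  24 848] [406.50589623 201.21108491]
```

View pics/z_scene0_200.png

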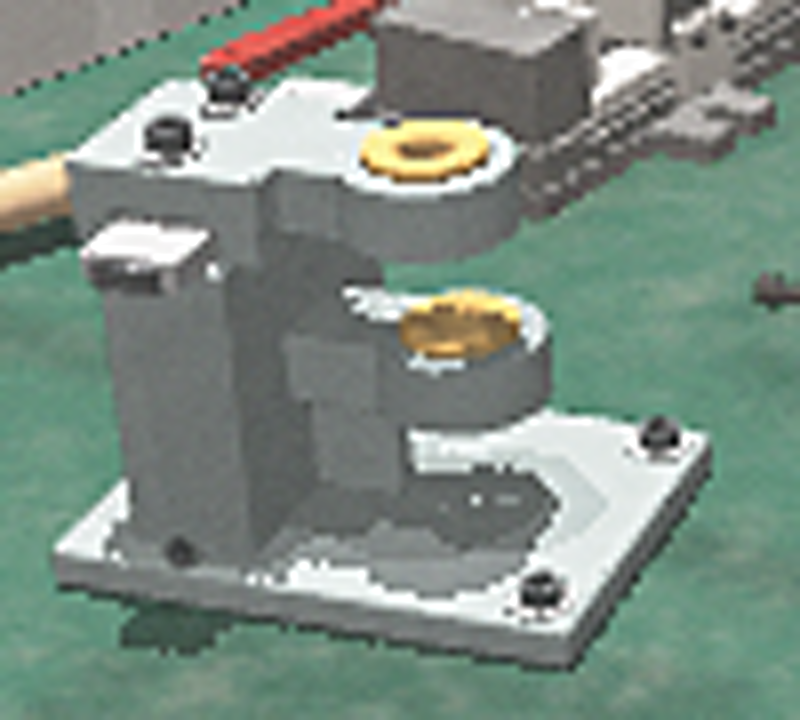

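View pics/z_top0_255.png

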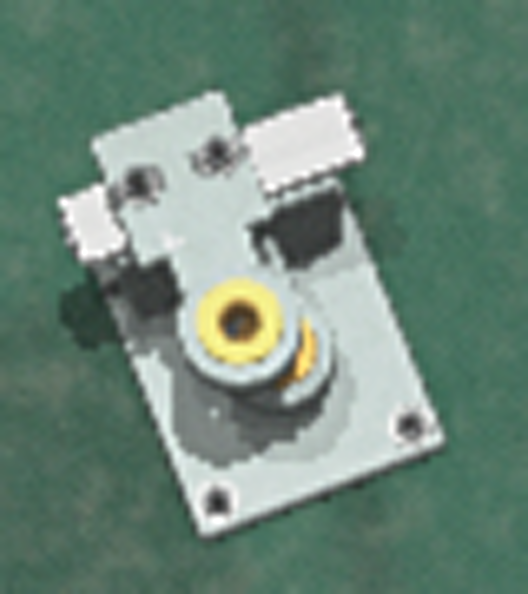

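View pics/z_top0_370.png

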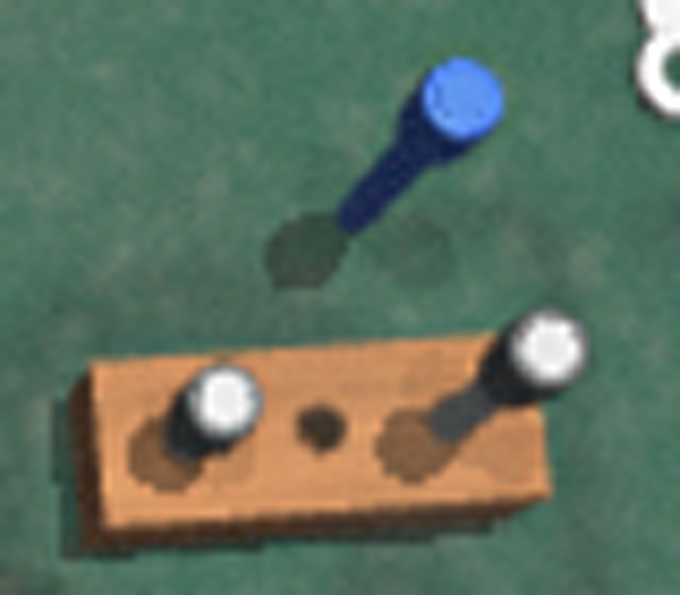

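```bash
python3 - <<'E'
from h import *
cv=lambda u,x0,y0,f:np.array([x0+(u[0]+.5)/f-.5,y0+(u[1]+.5)/f-.5])
S=lambda *u:cv(u,200,170,8); T=lambda *u:cv(u,255,110,6.6); W=lambda *u:cv(u,370,150,8.5)
def w(p,P):
    c,s=np.cos(p[2]),np.sin(p[2]); x,y,z=P; return [p[0]+c*x-s*y,p[1]+s*x+c*y,z]
obs=[("scene",S(57,552),(.110,.060,.014)),("scene",S(712,435),(-.055,-.060,.014)),("scene",S(572,637),(-.055,.060,.014)),
("top",T(203,533),(-.055,.060,.014)),("top",T(443,440),(-.055,-.060,.014)),
("scene",S(461,324),(0,0,.075)),("scene",S(426,150),"u"),("top",T(239,321),"u"),
("scene",S(57,582),(.110,.060,0)),("scene",S(572,667),(-.055,.060,0))]
def r(p):
    o=[]
    for c,uv,P in obs:
        if P=="u": P=(0,p[3],.137)
        o.append((proj(c,w(p,P))[0]-uv))
    return np.array(o).ravel()
f=least_squares(r,[.5,0,0,.015],loss="soft_l1"); print(np.round(f.x,4),np.degrees(f.x[2])); print(np.round(f.fun.reshape(-1,2),2))
print("upper from top",ray("top",T(239,321),.137),"scene",ray("scene",S(426,150),.137), "fit",w(f.x,(0,f.x[3],.137)))
print("lower scene",ray("scene",S(461,324),.075))
for n,u,z in(("long head",(549,349),.19),("short head",(223,400),.135),("mid bore",(321,428),.06),("c1",(92,362),.06),("c2",(105,527),.06),("c3",(550,495),.06),("blue",(463,98),.19)):
    print(n,np.round(ray("top",W(*u),z),4))
print("short scene top", [np.round(ray("scene",np.array([200+453/2.8,120+124/2.8]),.135),4)])
E
```

```text
[0.5512 0.0282 0.3751 0.0148] 21.492608571728887
[[-1.36 -0.62]
 [ 0.27 -0.52]
 [-0.5  -0.64]
 [ 0.63  1.47]
 [ 1.66  0.89]
 [-0.1  -0.44]
 [-0.37 -0.25]
 [ 0.33  0.87]
 [-0.61  0.69]
 [-0.16  0.82]]
upper from top [0.54823785 0.04289514 0.137     ] scene [0.54415091 0.04242794 0.137     ] fit [np.float64(0.545795925812551), np.float64(0.041974807572614334), 0.137]
lower scene [0.54944893 0.02958069 0.075     ]
long head [ 0.4456 -0.3316  0.19  ]
short head [ 0.4401 -0.2413  0.135 ]
mid bore [ 0.4436 -0.2873  0.06  ]
c1 [ 0.4667 -0.2107  0.06  ]
c2 [ 0.4103 -0.2134  0.06  ]
c3 [ 0.4202 -0.3636  0.06  ]
blue [ 0.5243 -0.3087  0.19  ]
short scene top [array([ 0.4333, -0.2379,  0.135 ])]
```

Call:
arm_command([
  {"claw": 0,"turn": 5.57},
  {"claw": 0,"turn": 5.57},
  {"claw": 0,"turn": 5.57},
  {"claw": 0,"tx": 0.0204,"ty": -0.02},
  {"claw": 0,"tx": 0.0204,"ty": -0.02},
  {"claw": 0,"tx": 0.0204,"ty": -0.02},
  {"claw": 0,"tx": 0.0204,"ty": -0.02},
  {"claw": 0,"tx": 0.0204,"ty": -0.02},
  {"claw": 0,"tx": 0.0204,"ty": -0.02},
  {"claw": 0,"tx": 0.0204,"ty": -0.02},
  {"claw": 0,"tx": 0.0204,"ty": -0.02},
  {"claw": 0,"tx": 0.0204,"ty": -0.02},
  {"claw": 0,"tx": 0.0204,"ty": -0.02},
  {"claw": 0,"tx": 0.0204,"ty": -0.02},
  {"claw": 0,"tx": 0.0204,"ty": -0.02},
  {"claw": 0},
  {"claw": 0},
])

```text
invalid input
```

```bash
python3 - <<'E'
from h import *
s=robot.sense(); print(s["ee_pos"],s["eef_rot"],s["ft_force"],s["t"])
snap("scene","s1",(330,90,430,230),5); snap("top","t1",(370,130,470,220),6)
print(proj("scene",s["ee_pos"]),proj("top",s["ee_pos"]))
E
```

```text
[ 0.21597219 -0.58653072  0.24235878] [1.79994479e+02 6.69870119e-04 2.02126068e+01] [-0.12644077  0.50080064  0.41655247] 0.7
[[496.97282228 109.51531365]] [[550.23194567 279.84735544]]
```

View pics/s1.png

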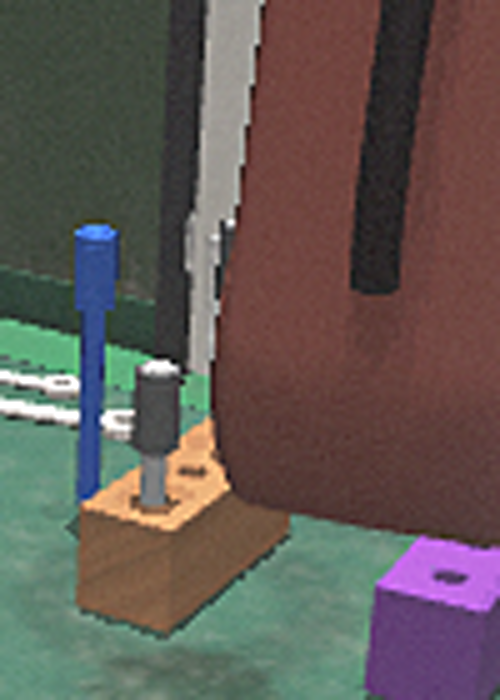

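View pics/t1.png

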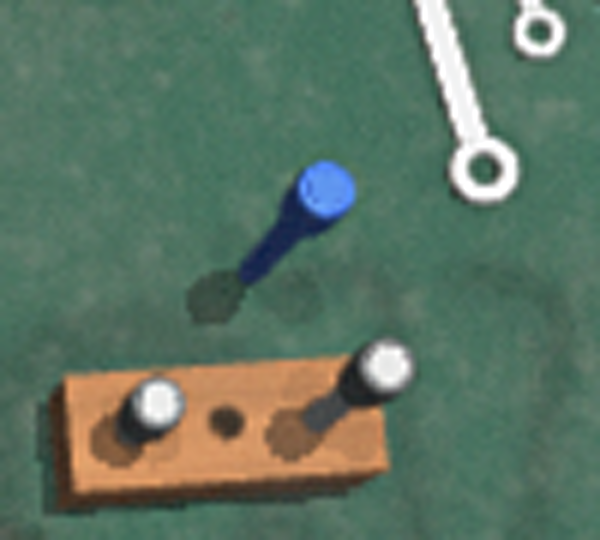

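The call was refused and the arm did not move; the picture shows the same scene (short head at s1 (155,370), long head behind the arm). I'll retry with full rows.

Call:
arm_command([
  {"claw": 0,"tx": 0,"ty": 0,"tz": 0,"turn": 5.57},
  {"claw": 0,"tx": 0,"ty": 0,"tz": 0,"turn": 5.57},
  {"claw": 0,"tx": 0,"ty": 0,"tz": 0,"turn": 5.57},
], force=50)

```text
t: 1.05
ee_pos: [0.216, -0.5865, 0.2423]
eef_rot: [180.0, 0.0, 3.2]
ft_force: [-0.1, 1.0, -0.7]
finger_gap: 0.0855
```

Call:
arm_command([
  {"claw": 0,"tx": 0.0204,"ty": -0.02,"tz": 0,"turn": 0},
  {"claw": 0,"tx": 0.0204,"ty": -0.02,"tz": 0,"turn": 0},
  {"claw": 0,"tx": 0.0204,"ty": -0.02,"tz": 0,"turn": 0},
  {"claw": 0,"tx": 0.0204,"ty": -0.02,"tz": 0,"turn": 0},
  {"claw": 0,"tx": 0.0204,"ty": -0.02,"tz": 0,"turn": 0},
  {"claw": 0,"tx": 0.0204,"ty": -0.02,"tz": 0,"turn": 0},
  {"claw": 0,"tx": 0.0204,"ty": -0.02,"tz": 0,"turn": 0},
  {"claw": 0,"tx": 0.0204,"ty": -0.02,"tz": 0,"turn": 0},
  {"claw": 0,"tx": 0.0204,"ty": -0.02,"tz": 0,"turn": 0},
  {"claw": 0,"tx": 0.0204,"ty": -0.02,"tz": 0,"turn": 0},
  {"claw": 0,"tx": 0.0204,"ty": -0.02,"tz": 0,"turn": 0},
  {"claw": 0,"tx": 0.0204,"ty": -0.02,"tz": 0,"turn": 0},
  {"claw": 0,"tx": 0,"ty": 0,"tz": 0,"turn": 0},
  {"claw": 0,"tx": 0,"ty": 0,"tz": 0,"turn": 0},
])

```text
t: 2.22
ee_pos: [0.4464, -0.331, 0.2424]
eef_rot: [180.0, 0.0, 3.7]
ft_force: [-0.3, -0.8, 0.1]
finger_gap: 0.0855
```

```bash
python3 - <<'E'
from h import *
s=robot.sense(); print(s["ee_pos"],s["eef_rot"],s["ft_force"],s["t"])
snap("scene","s2",(320,90,440,230),5); snap("top","t2",(370,130,490,220),6)
p=s["ee_pos"].copy(); 
print([ (proj("scene",p)[0]-[320,90])*5,(proj("top",p)[0]-[370,130])*6])
E
```

```text
[ 0.44644169 -0.33096599  0.24240683] [1.79978299e+02 3.95809846e-03 3.67502264e+00] [-0.34234199 -0.81974438  0.08199096] 2.2167
[array([291.59491819, 125.48102397]), array([415.41438742, 337.74556345])]
```

View pics/s2.png

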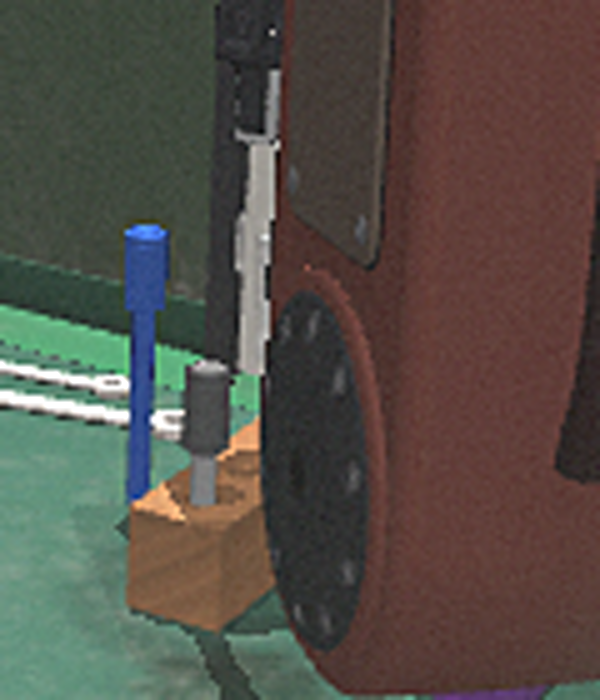

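View pics/t2.png

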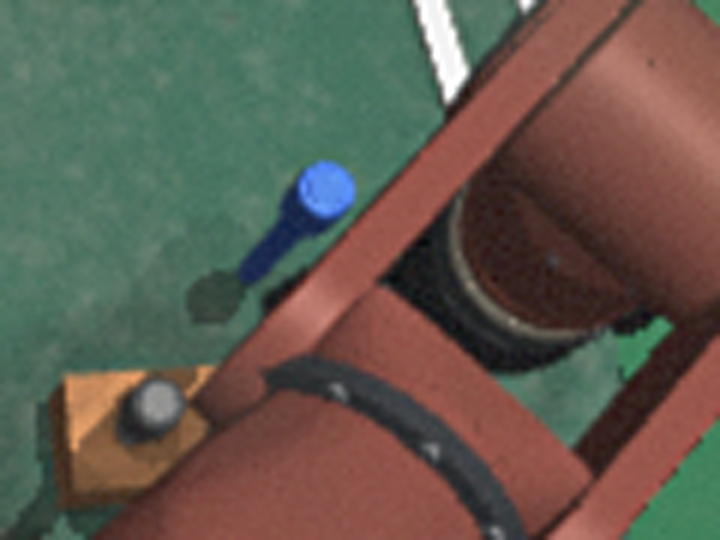

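The arm hides the long mandrel in both views, with the blue one at (147,235) in s2. I'll go down on the measured position and check by contact force.

Call:
arm_command([
  {"claw": 0,"tx": 0,"ty": 0,"tz": 0.0166,"turn": 0},
  {"claw": 0,"tx": 0,"ty": 0,"tz": 0.0166,"turn": 0},
  {"claw": 0,"tx": 0,"ty": 0,"tz": 0.0166,"turn": 0},
  {"claw": 0,"tx": 0,"ty": 0,"tz": 0.0166,"turn": 0},
  {"claw": 0,"tx": 0,"ty": 0,"tz": 0.0166,"turn": 0},
  {"claw": 0.4,"tx": 0,"ty": 0,"tz": 0,"turn": 0},
  {"claw": 0.5,"tx": 0,"ty": 0,"tz": 0,"turn": 0},
  {"claw": 0.55,"tx": 0,"ty": 0,"tz": 0,"turn": 0},
  {"claw": 0.6,"tx": 0,"ty": 0,"tz": 0,"turn": 0},
  {"claw": 0.6,"tx": 0,"ty": 0,"tz": 0,"turn": 0},
], force=20)

```text
t: 3.15
ee_pos: [0.4463, -0.333, 0.1609]
eef_rot: [179.9, -0.1, 3.5]
ft_force: [-0.1, -0.2, 0.5]
finger_gap: 0.0342
```

Call:
arm_command([
  {"claw": 1,"tx": 0,"ty": 0,"tz": 0,"turn": 0},
  {"claw": 1,"tx": 0,"ty": 0,"tz": 0,"turn": 0},
  {"claw": 1,"tx": 0,"ty": 0,"tz": 0,"turn": 0},
  {"claw": 1,"tx": 0,"ty": 0,"tz": 0,"turn": 0},
], force=20)

```text
t: 3.48
ee_pos: [0.4464, -0.3328, 0.1607]
eef_rot: [179.9, -0.1, 3.5]
ft_force: [-0.2, 0.0, 5.0]
finger_gap: 0.0243
```

Call:
arm_command([
  {"claw": 1,"tx": 0,"ty": 0,"tz": 0,"turn": 0},
  {"claw": 1,"tx": 0,"ty": 0,"tz": 0,"turn": 0},
  {"claw": 1,"tx": 0,"ty": 0,"tz": -0.005,"turn": 0},
  {"claw": 1,"tx": 0,"ty": 0,"tz": -0.01,"turn": 0},
  {"claw": 1,"tx": 0,"ty": 0,"tz": -0.015,"turn": 0},
  {"claw": 1,"tx": 0,"ty": 0,"tz": -0.015,"turn": 0},
  {"claw": 1,"tx": 0,"ty": 0,"tz": -0.015,"turn": 0},
  {"claw": 1,"tx": 0,"ty": 0,"tz": -0.015,"turn": 0},
  {"claw": 1,"tx": 0,"ty": 0,"tz": -0.015,"turn": 0},
  {"claw": 1,"tx": 0,"ty": 0,"tz": -0.015,"turn": 0},
  {"claw": 1,"tx": 0,"ty": 0,"tz": -0.015,"turn": 0},
  {"claw": 1,"tx": 0,"ty": 0,"tz": -0.015,"turn": 0},
  {"claw": 1,"tx": 0,"ty": 0,"tz": -0.015,"turn": 0},
  {"claw": 1,"tx": 0,"ty": 0,"tz": 0,"turn": 0},
  {"claw": 1,"tx": 0,"ty": 0,"tz": 0,"turn": 0},
], force=70)

```text
t: 4.73
ee_pos: [0.4456, -0.3316, 0.3096]
eef_rot: [-180.0, -0.0, 3.5]
ft_force: [0.2, -0.1, -4.1]
finger_gap: 0.0235
```

Call:
arm_command([
  {"claw": 1,"tx": 0.004,"ty": -0.012,"tz": 0,"turn": 0},
  {"claw": 1,"tx": 0.007,"ty": -0.02,"tz": 0,"turn": 0},
  {"claw": 1,"tx": 0.009,"ty": -0.0265,"tz": 0,"turn": 0},
  {"claw": 1,"tx": 0.009,"ty": -0.0265,"tz": 0,"turn": 0},
  {"claw": 1,"tx": 0.009,"ty": -0.0265,"tz": 0,"turn": 0},
  {"claw": 1,"tx": 0.009,"ty": -0.0265,"tz": 0,"turn": 0},
  {"claw": 1,"tx": 0.009,"ty": -0.0265,"tz": 0,"turn": 0},
  {"claw": 1,"tx": 0.009,"ty": -0.0265,"tz": 0,"turn": 0},
  {"claw": 1,"tx": 0.009,"ty": -0.0265,"tz": 0,"turn": 0},
  {"claw": 1,"tx": 0.009,"ty": -0.0265,"tz": 0,"turn": 0},
  {"claw": 1,"tx": 0.009,"ty": -0.0265,"tz": 0,"turn": 0},
  {"claw": 1,"tx": 0.009,"ty": -0.0265,"tz": 0,"turn": 0},
  {"claw": 1,"tx": 0.009,"ty": -0.026,"tz": 0,"turn": 0},
  {"claw": 1,"tx": 0.008,"ty": -0.024,"tz": 0,"turn": 0},
  {"claw": 1,"tx": 0.0057,"ty": -0.0206,"tz": 0,"turn": 0},
  {"claw": 1,"tx": 0,"ty": 0,"tz": 0,"turn": 0},
  {"claw": 1,"tx": 0,"ty": 0,"tz": 0,"turn": 0},
])

```text
t: 6.15
ee_pos: [0.5452, 0.0442, 0.3072]
eef_rot: [-180.0, 0.3, 3.7]
ft_force: [0.4, -0.6, -3.2]
finger_gap: 0.0233
```

```bash
python3 - <<'E'
from h import *
s=robot.sense(); print(s["ee_pos"],s["eef_rot"],s["ft_force"],s["t"],s["finger_gap"])
snap("scene","s3",(195,100,315,240),4.2); snap("top","t3",(250,90,370,200),5)
E
```

```text
[0.54519767 0.0441711  0.30719439] [-179.9717412     0.25304595    3.66603674] [ 0.37257429 -0.6193379  -3.21473147] 6.15 0.023324157528430412
```

View pics/s3.png

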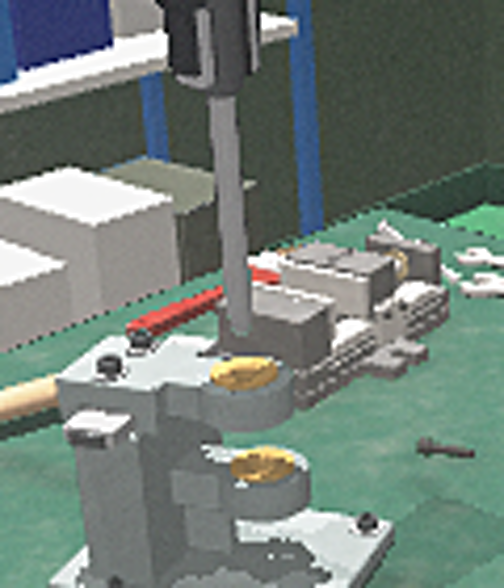

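View pics/t3.png

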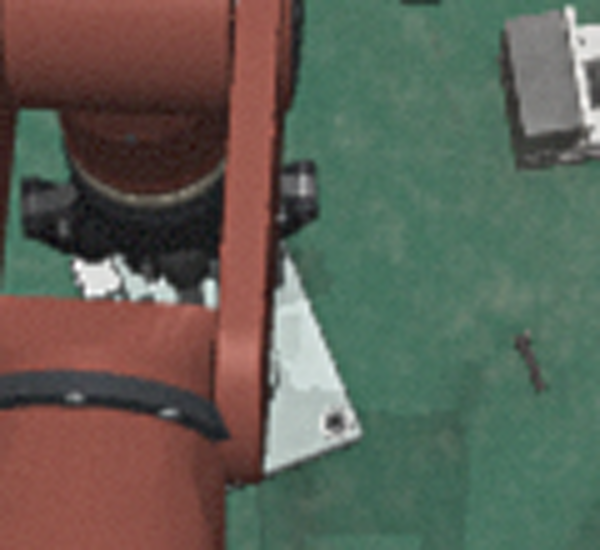

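The scene view shows the mandrel hanging above the upper bush, tip at about (240,332) and bush at (244,374) in the crop. The top view is hidden by the arm. Next I check for tilt and tip offset against the projected tool axis.

```bash
python3 - <<'E'
from h import *
s=robot.sense(); p=s["ee_pos"]; print(p,s["eef_rot"])
im=cv2.imread("pics/s3_full.png")
a=im[115:185,228:268]; cv2.imwrite("pics/s3z.png",cv2.resize(a,None,fx=8.5,fy=8.5,interpolation=cv2.INTER_CUBIC))
tip=p+[0,0,.008-.1525]
for z in(.162,.2,.25,.29): print(z,proj("scene",[p[0],p[1],z]), (proj("scene",[p[0],p[1],z])-[227.5,114.5])*8.5)
print("bush fit",proj("scene",[.5458,.042,.137]))
E
```

```text
[0.54556888 0.04252495 0.30788955] [1.79994498e+02 1.71601865e-01 3.52205389e+00]
0.162 [[251.49099402 177.89419376]] [[203.92344916 538.85064693]]
0.2 [[250.16292611 161.7779    ]] [[192.63487198 401.86215001]]
0.25 [[248.33505667 139.59644316]] [[177.0979817  213.31976688]]
0.29 [[246.80247206 120.99830998]] [[164.07101253  55.23563482]]
bush fit [[252.43549419 188.06465221]]
```

View pics/s3z.png

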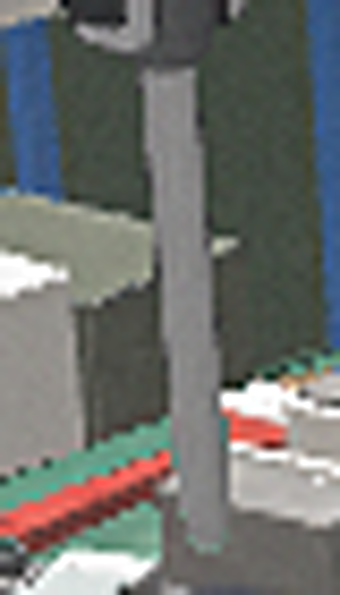

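```bash
cat >> h.py <<'E'
def mandrel_axis(img,uc,v0,v1,half=8):
    "centre of the gradient pair per row; img BGR; uc(v)->approx u"
    g=cv2.cvtColor(img,cv2.COLOR_BGR2GRAY).astype(float); out=[]
    for v in range(v0,v1):
        c=uc(v); us=np.arange(int(c-half),int(c+half)+1); col=img[v,us].astype(float)
        out.append((v,us,col))
    return out
E
python3 - <<'E'
from h import *
P=[]
for i in range(4):
    im=imaging.get_image("scene"); s=robot.sense(); P.append(np.r_[s["ee_pos"],s["eef_rot"],s["ft_force"]])
    cv2.imwrite(f"pics/n{i}.png",im[:,:,::-1])
P=np.array(P);P[:,3]%=360; print(np.round(P.mean(0),4),np.round(P.std(0),4))
m=np.mean([cv2.imread(f"pics/n{i}.png").astype(float) for i in range(4)],0)
np.save("m.npy",m)
for v in range(124,182,3): print(v,np.round(m[v,240:262].mean(-1)).astype(int).tolist())
E
```

```text
[ 5.461000e-01  4.180000e-02  3.087000e-01  1.799953e+02  7.780000e-02
  3.441400e+00  2.353000e-01 -5.345000e-01 -3.152000e+00] [2.000e-04 2.000e-04 3.000e-04 1.700e-03 3.560e-02 2.050e-02 3.725e-01
 2.677e-01 5.013e-01]
124 [70, 71, 71, 69, 58, 136, 138, 136, 139, 137, 134, 83, 66, 66, 69, 70, 71, 68, 70, 66, 69, 69]
127 [71, 72, 72, 70, 62, 106, 139, 132, 139, 136, 128, 121, 62, 66, 71, 70, 69, 70, 71, 70, 66, 71]
130 [69, 70, 70, 68, 69, 58, 138, 134, 141, 135, 130, 129, 64, 71, 70, 71, 70, 74, 69, 69, 70, 66]
133 [71, 71, 72, 70, 67, 62, 135, 136, 139, 135, 133, 131, 62, 69, 69, 70, 70, 71, 69, 69, 69, 67]
136 [73, 71, 72, 68, 66, 60, 134, 137, 136, 137, 135, 133, 85, 67, 70, 66, 68, 71, 70, 70, 70, 72]
139 [56, 60, 61, 62, 66, 63, 95, 139, 133, 139, 135, 129, 120, 66, 72, 72, 69, 71, 71, 70, 70, 71]
142 [140, 139, 139, 138, 143, 148, 127, 132, 135, 138, 133, 132, 124, 56, 59, 63, 67, 70, 72, 71, 71, 69]
145 [136, 135, 134, 138, 138, 137, 140, 124, 136, 136, 136, 133, 126, 66, 68, 71, 72, 69, 70, 71, 71, 70]
148 [139, 145, 150, 108, 137, 67, 61, 132, 137, 135, 137, 136, 132, 84,
[... 518 characters left out ...]
 254, 255, 255, 180]
166 [66, 117, 133, 133, 139, 138, 136, 133, 119, 132, 132, 134, 130, 126, 106, 136, 132, 131, 139, 138, 148, 147]
169 [134, 136, 139, 97, 147, 149, 147, 149, 121, 133, 133, 134, 133, 126, 111, 196, 182, 170, 165, 153, 142, 182]
172 [142, 131, 112, 68, 74, 73, 117, 168, 178, 122, 139, 130, 133, 129, 120, 98, 185, 176, 176, 178, 177, 178]
175 [68, 63, 139, 140, 138, 138, 141, 100, 104, 100, 128, 130, 132, 125, 118, 110, 105, 95, 100, 129, 159, 187]
178 [128, 128, 132, 138, 143, 150, 156, 102, 104, 102, 102, 127, 134, 123, 114, 104, 105, 102, 102, 103, 100, 101]
181 [250, 251, 253, 255, 255, 255, 156, 99, 104, 107, 102, 101, 100, 102, 104, 100, 103, 103, 105, 105, 104, 101]
```

Averaged and settled, the shank's slope in the image matches vertical. The tip's extrapolated column is about 253.1 against the bush centre at about 252.6, so I shift about 1 mm, go down to just above the bush and look.

Call:
arm_command([
  {"claw": 1,"tx": 0.0009,"ty": -0.0006,"tz": 0.006,"turn": 0},
  {"claw": 1,"tx": 0,"ty": 0,"tz": 0.006,"turn": 0},
  {"claw": 1,"tx": 0,"ty": 0,"tz": 0.006,"turn": 0},
  {"claw": 1,"tx": 0,"ty": 0,"tz": 0.004,"turn": 0},
  {"claw": 1,"tx": 0,"ty": 0,"tz": 0,"turn": 0},
  {"claw": 1,"tx": 0,"ty": 0,"tz": 0,"turn": 0},
  {"claw": 1,"tx": 0,"ty": 0,"tz": 0,"turn": 0},
  {"claw": 1,"tx": 0,"ty": 0,"tz": 0,"turn": 0},
  {"claw": 1,"tx": 0,"ty": 0,"tz": 0,"turn": 0},
])

```text
t: 7.2
ee_pos: [0.5478, 0.0431, 0.2878]
eef_rot: [180.0, -0.1, 3.5]
ft_force: [0.0, 0.1, -1.7]
finger_gap: 0.0231
```

```bash
python3 - <<'E'
from h import *
snap("scene","s4",(220,150,290,230),7.5)
s=robot.sense(); print(s["ee_pos"],s["eef_rot"],s["ft_force"],s["t"])
E
```

```text
[0.54775893 0.04314545 0.2877547 ] [ 1.79994736e+02 -4.73608904e-02  3.50771146e+00] [-0.27181597 -0.00879508 -2.09788554] 7.25
```

View pics/s4.png

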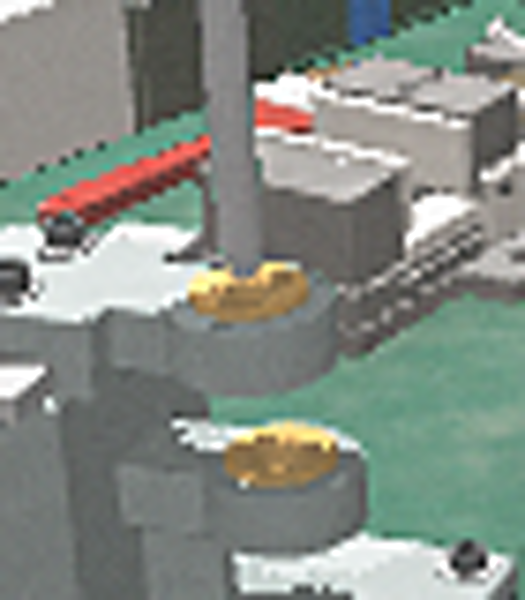

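The tip, at about (247,273), sits just above the bush ring centre at about (249,291). Going down slowly, watching the force.

Call:
arm_command([
  {"claw": 1,"tx": 0,"ty": 0,"tz": 0.003,"turn": 0},
  {"claw": 1,"tx": 0,"ty": 0,"tz": 0.003,"turn": 0},
  {"claw": 1,"tx": 0,"ty": 0,"tz": 0.003,"turn": 0},
  {"claw": 1,"tx": 0,"ty": 0,"tz": 0,"turn": 0},
  {"claw": 1,"tx": 0,"ty": 0,"tz": 0,"turn": 0},
])

```text
t: 7.67
ee_pos: [0.5472, 0.0432, 0.2777]
eef_rot: [-180.0, 0.1, 3.5]
ft_force: [0.1, -0.2, -3.0]
finger_gap: 0.0235
```

Call:
arm_command([
  {"claw": 1,"tx": 0,"ty": 0,"tz": 0.002,"turn": 0},
  {"claw": 1,"tx": 0,"ty": 0,"tz": 0.002,"turn": 0},
  {"claw": 1,"tx": 0,"ty": 0,"tz": 0,"turn": 0},
  {"claw": 1,"tx": 0,"ty": 0,"tz": 0,"turn": 0},
])

```text
t: 8.0
ee_pos: [0.5475, 0.0431, 0.2742]
eef_rot: [180.0, 0.0, 3.5]
ft_force: [-0.7, -0.3, -3.7]
finger_gap: 0.0235
```

Call:
arm_command([
  {"claw": 1,"tx": 0,"ty": 0,"tz": 0.002,"turn": 0},
  {"claw": 1,"tx": 0,"ty": 0,"tz": 0.001,"turn": 0},
  {"claw": 1,"tx": 0,"ty": 0,"tz": 0,"turn": 0},
  {"claw": 1,"tx": 0,"ty": 0,"tz": 0,"turn": 0},
])

```text
t: 8.33
ee_pos: [0.5477, 0.0429, 0.2713]
eef_rot: [180.0, -0.0, 3.5]
ft_force: [-0.2, -1.4, -2.3]
finger_gap: 0.0234
```

Call:
arm_command([
  {"claw": 1,"tx": 0,"ty": 0,"tz": 0.002,"turn": 0},
  {"claw": 1,"tx": 0,"ty": 0,"tz": 0.002,"turn": 0},
  {"claw": 1,"tx": 0,"ty": 0,"tz": 0,"turn": 0},
  {"claw": 1,"tx": 0,"ty": 0,"tz": 0,"turn": 0},
])

```text
t: 8.67
ee_pos: [0.5475, 0.043, 0.267]
eef_rot: [180.0, 0.0, 3.5]
ft_force: [0.8, -2.0, -3.5]
finger_gap: 0.0235
```

Call:
arm_command([
  {"claw": 1,"tx": 0,"ty": 0,"tz": 0.002,"turn": 0},
  {"claw": 1,"tx": 0,"ty": 0,"tz": 0.002,"turn": 0},
  {"claw": 1,"tx": 0,"ty": 0,"tz": 0,"turn": 0},
  {"claw": 1,"tx": 0,"ty": 0,"tz": 0,"turn": 0},
])

```text
t: 9.0
ee_pos: [0.5474, 0.0431, 0.2629]
eef_rot: [-180.0, 0.0, 3.5]
ft_force: [1.5, -2.6, -3.9]
finger_gap: 0.0232
```

The side force lies along the carriage's way, so that is only carriage friction, and the nose is in the upper bush. I go on into the gap and stop the tip at about z = 85 mm.

Call:
arm_command([
  {"claw": 1,"tx": 0,"ty": 0,"tz": 0.004,"turn": 0},
  {"claw": 1,"tx": 0,"ty": 0,"tz": 0.004,"turn": 0},
  {"claw": 1,"tx": 0,"ty": 0,"tz": 0.004,"turn": 0},
  {"claw": 1,"tx": 0,"ty": 0,"tz": 0,"turn": 0},
])

```text
t: 9.33
ee_pos: [0.5471, 0.0432, 0.25]
eef_rot: [-180.0, 0.1, 3.5]
ft_force: [1.0, -1.0, -4.5]
finger_gap: 0.0236
```

Call:
arm_command([
  {"claw": 1,"tx": 0,"ty": 0,"tz": 0.004,"turn": 0},
  {"claw": 1,"tx": 0,"ty": 0,"tz": 0.004,"turn": 0},
  {"claw": 1,"tx": 0,"ty": 0,"tz": 0.004,"turn": 0},
  {"claw": 1,"tx": 0,"ty": 0,"tz": 0.004,"turn": 0},
  {"claw": 1,"tx": 0,"ty": 0,"tz": 0.003,"turn": 0},
  {"claw": 1,"tx": 0,"ty": 0,"tz": 0,"turn": 0},
  {"claw": 1,"tx": 0,"ty": 0,"tz": 0,"turn": 0},
])

```text
t: 9.92
ee_pos: [0.5473, 0.0431, 0.2318]
eef_rot: [-180.0, 0.0, 3.5]
ft_force: [1.5, 0.3, -3.1]
finger_gap: 0.0231
```

```bash
python3 - <<'E'
from h import *
snap("scene","s5",(220,150,290,230),7.5)
s=robot.sense(); print(s["ee_pos"],s["eef_rot"],s["ft_force"],s["moment"],s["t"])
E
```

```text
[0.54732662 0.04314133 0.232008  ] [-1.79992258e+02  3.67705323e-02  3.50174190e+00] [ 1.35918883 -1.38793949 -3.38409223] [-0.25906491 -0.21741301  0.00104376] 9.9667
```

View pics/s5.png

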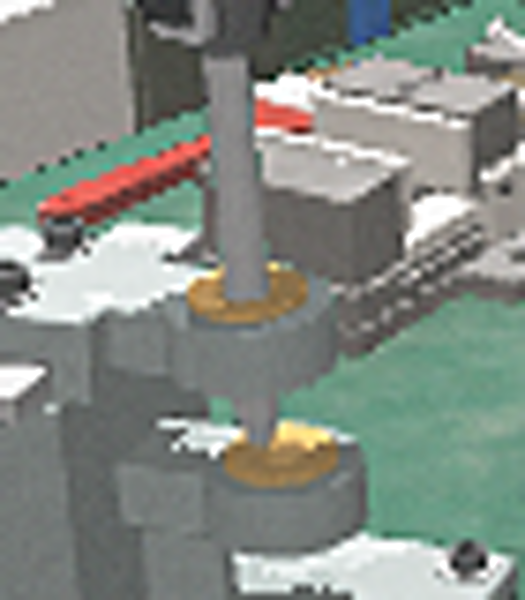

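The mandrel is through the upper bush, with its tip at about (260,445) in the crop. The lower bush centre is at about (281,455). Next I work out the draw vector from several independent estimates.

```bash
python3 - <<'E'
from h import *
cv=lambda u,x0,y0,f:np.array([x0+(u[0]+.5)/f-.5,y0+(u[1]+.5)/f-.5])
S=lambda *u:cv(u,200,170,8); T=lambda *u:cv(u,255,110,6.6); Z=lambda *u:cv(u,220,150,7.5)
a=ray("top",T(203,533),.014);b=ray("top",T(443,440),.014);d=b-a;print("plate front",np.linalg.norm(d),"dir -y yaw",np.degrees(np.arctan2(d[0],-d[1])))
a=ray("scene",S(572,637),.014);b=ray("scene",S(712,435),.014);d=b-a;print("scene front",np.linalg.norm(d),np.degrees(np.arctan2(d[0],-d[1])))
e=ray("scene",S(57,552),.014);d=e-a;print("scene side",np.linalg.norm(d),np.degrees(np.arctan2(d[1],d[0])))
mid=(a+b)/2; yaw=np.radians(21.5); print("origin from scene front mid",mid+.055*np.array([np.cos(yaw),np.sin(yaw),0]))
a=ray("top",T(203,533),.014);b=ray("top",T(443,440),.014);print("origin from top",(a+b)/2+.055*np.array([np.cos(yaw),np.sin(yaw),0]))
print("top spotter upper,lower",ray("top",(292,157.7),.137),ray("top",(296.2,164.8),.075))
print("scene spotter lower",ray("scene",(258.1,209.6),.075), "upper",ray("scene",(252.3,190),.137))
print("tip now via scene z.0863",ray("scene",Z(260,443),.0863),"lower now",ray("scene",Z(281,455),.075))
print("upper now",ray("scene",Z(247.5,293),.137))
print(spotter.place_of("lower_bush","scene"),spotter.place_of("upper_bush","scene"))
E
```

```text
plate front 0.11655620095758622 dir -y yaw 21.258352972374478
scene front 0.11946298188200799 22.366152093623565
scene side 0.16257656121586736 21.303940866301666
origin from scene front mid [0.54925939 0.02997598 0.014     ]
origin from top [0.55483593 0.03159037 0.014     ]
top spotter upper,lower [0.54966092 0.03958188 0.137     ] [0.54515352 0.03078385 0.075     ]
scene spotter lower [0.54944283 0.02661063 0.075     ] upper [0.53846296 0.04948771 0.137     ]
tip now via scene z.0863 [0.54370261 0.04357114 0.0863    ] lower now [0.54911205 0.0304135  0.075     ]
upper now [0.54332501 0.0439826  0.137     ]
[{'at': [210.0, 258.1], 'confidence': 0.66}] [{'at': [185.5, 249.7], 'confidence': 0.87}]
```

Call:
arm_command([
  {"claw": 1,"tx": 0.0007,"ty": 0.0023,"tz": 0,"turn": 0},
  {"claw": 1,"tx": 0.0008,"ty": 0.0023,"tz": 0,"turn": 0},
  {"claw": 1,"tx": 0.0007,"ty": 0.0023,"tz": 0,"turn": 0},
  {"claw": 1,"tx": 0.0008,"ty": 0.0023,"tz": 0,"turn": 0},
  {"claw": 1,"tx": 0.0007,"ty": 0.0023,"tz": 0,"turn": 0},
  {"claw": 1,"tx": 0.0008,"ty": 0.0023,"tz": 0,"turn": 0},
  {"claw": 1,"tx": 0,"ty": 0,"tz": 0,"turn": 0},
  {"claw": 1,"tx": 0,"ty": 0,"tz": 0,"turn": 0},
  {"claw": 1,"tx": 0,"ty": 0,"tz": 0,"turn": 0},
])

```text
t: 10.82
ee_pos: [0.553, 0.0292, 0.2323]
eef_rot: [179.9, -0.0, 3.5]
ft_force: [0.9, -0.5, -2.7]
finger_gap: 0.0233
```

```bash
python3 - <<'E'
from h import *
snap("scene","s6",(220,150,290,230),7.5)
s=robot.sense(); print(s["ee_pos"],s["eef_rot"],s["ft_force"],s["moment"],s["t"])
E
```

```text
[0.55300281 0.0292224  0.23229868] [ 1.79949309e+02 -1.98845872e-02  3.50372228e+00] [-0.13303722 -0.78830666 -3.33926506] [-0.0092068   0.03178388 -0.02412943] 10.8667
```

View pics/s6.png

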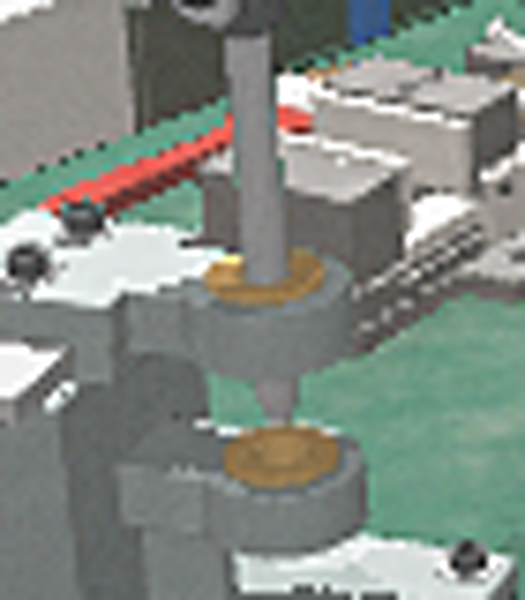

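The carriage came along, and the tip projects to about (281,452) on the lower bush, whose centre is at (281,456). Going down in small steps.

Call:
arm_command([
  {"claw": 1,"tx": 0,"ty": 0,"tz": 0.003,"turn": 0},
  {"claw": 1,"tx": 0,"ty": 0,"tz": 0.003,"turn": 0},
  {"claw": 1,"tx": 0,"ty": 0,"tz": 0.003,"turn": 0},
  {"claw": 1,"tx": 0,"ty": 0,"tz": 0.003,"turn": 0},
  {"claw": 1,"tx": 0,"ty": 0,"tz": 0.002,"turn": 0},
  {"claw": 1,"tx": 0,"ty": 0,"tz": 0,"turn": 0},
])

```text
t: 11.37
ee_pos: [0.5523, 0.0297, 0.2173]
eef_rot: [-180.0, 0.1, 3.5]
ft_force: [-0.4, 0.0, -3.2]
finger_gap: 0.0237
```

Call:
arm_command([
  {"claw": 1,"tx": 0,"ty": 0,"tz": 0.002,"turn": 0},
  {"claw": 1,"tx": 0,"ty": 0,"tz": 0.002,"turn": 0},
  {"claw": 1,"tx": 0,"ty": 0,"tz": 0,"turn": 0},
  {"claw": 1,"tx": 0,"ty": 0,"tz": 0,"turn": 0},
])

```text
t: 11.7
ee_pos: [0.5528, 0.0296, 0.2141]
eef_rot: [-180.0, 0.0, 3.5]
ft_force: [0.3, 0.1, -2.9]
finger_gap: 0.0232
```

Call:
arm_command([
  {"claw": 1,"tx": 0,"ty": 0,"tz": 0.002,"turn": 0},
  {"claw": 1,"tx": 0,"ty": 0,"tz": 0.002,"turn": 0},
  {"claw": 1,"tx": 0,"ty": 0,"tz": 0,"turn": 0},
  {"claw": 1,"tx": 0,"ty": 0,"tz": 0,"turn": 0},
])

```text
t: 12.03
ee_pos: [0.5526, 0.0297, 0.21]
eef_rot: [-180.0, 0.0, 3.5]
ft_force: [0.1, -0.0, -2.9]
finger_gap: 0.023
```

Call:
arm_command([
  {"claw": 1,"tx": 0,"ty": 0,"tz": 0.002,"turn": 0},
  {"claw": 1,"tx": 0,"ty": 0,"tz": 0.002,"turn": 0},
  {"claw": 1,"tx": 0,"ty": 0,"tz": 0,"turn": 0},
  {"claw": 1,"tx": 0,"ty": 0,"tz": 0,"turn": 0},
])

```text
t: 12.37
ee_pos: [0.5527, 0.0296, 0.206]
eef_rot: [-180.0, 0.0, 3.5]
ft_force: [0.6, 0.6, -2.2]
finger_gap: 0.0233
```

Call:
arm_command([
  {"claw": 1,"tx": 0,"ty": 0,"tz": 0.002,"turn": 0},
  {"claw": 1,"tx": 0,"ty": 0,"tz": 0.002,"turn": 0},
  {"claw": 1,"tx": 0,"ty": 0,"tz": 0,"turn": 0},
  {"claw": 1,"tx": 0,"ty": 0,"tz": 0,"turn": 0},
])

```text
t: 12.7
ee_pos: [0.5527, 0.0296, 0.202]
eef_rot: [-180.0, 0.0, 3.5]
ft_force: [-0.2, -0.3, -3.1]
finger_gap: 0.0234
```

The shank is now in the lower bush with almost no side force. I lower on to a tip height of about 25 mm.

Call:
arm_command([
  {"claw": 1,"tx": 0,"ty": 0,"tz": 0.004,"turn": 0},
  {"claw": 1,"tx": 0,"ty": 0,"tz": 0.004,"turn": 0},
  {"claw": 1,"tx": 0,"ty": 0,"tz": 0.004,"turn": 0},
  {"claw": 1,"tx": 0,"ty": 0,"tz": 0,"turn": 0},
])

```text
t: 13.03
ee_pos: [0.5523, 0.0296, 0.1889]
eef_rot: [-180.0, 0.1, 3.5]
ft_force: [0.6, -0.0, -3.8]
finger_gap: 0.0233
```

Call:
arm_command([
  {"claw": 1,"tx": 0,"ty": 0,"tz": 0.004,"turn": 0},
  {"claw": 1,"tx": 0,"ty": 0,"tz": 0.004,"turn": 0},
  {"claw": 1,"tx": 0,"ty": 0,"tz": 0.004,"turn": 0},
  {"claw": 1,"tx": 0,"ty": 0,"tz": 0.004,"turn": 0},
  {"claw": 1,"tx": 0,"ty": 0,"tz": 0.003,"turn": 0},
  {"claw": 1,"tx": 0,"ty": 0,"tz": 0,"turn": 0},
  {"claw": 1,"tx": 0,"ty": 0,"tz": 0,"turn": 0},
  {"claw": 1,"tx": 0,"ty": 0,"tz": 0,"turn": 0},
  {"claw": 1,"tx": 0,"ty": 0,"tz": 0,"turn": 0},
])

```text
t: 13.78
ee_pos: [0.553, 0.0296, 0.1716]
eef_rot: [180.0, -0.0, 3.5]
ft_force: [-0.9, -0.0, -3.4]
finger_gap: 0.0237
```

```bash
python3 - <<'E'
from h import *
snap("scene","s7",(205,130,305,240),5.4)
for i in range(3):
    snap("scene","tmp"); s=robot.sense(); print(s["ee_pos"],s["eef_rot"],s["ft_force"],s["moment"],s["finger_gap"],s["t"])
E
```

```text
[0.55302465 0.02964078 0.17161168] [ 1.79999840e+02 -2.74898175e-02  3.50439053e+00] [-0.46678905  0.4172489  -2.39804997] [ 0.03396792 -0.00935512  0.00737786] 0.023243564025572257 13.8833
[0.55298373 0.02964966 0.17154923] [ 1.79998364e+02 -2.16612763e-02  3.50753466e+00] [-0.54221607  0.04891942 -3.59061976] [-0.01453493  0.0324191   0.01069521] 0.023254127947039634 13.9333
[0.5529584  0.02961168 0.17153046] [ 1.79997586e+02 -1.86075730e-02  3.50473555e+00] [-0.55166416  0.21570691 -2.81032981] [ 0.05178759  0.00508573 -0.03666558] 0.023008095833520655 13.9833
```

View pics/s7.png

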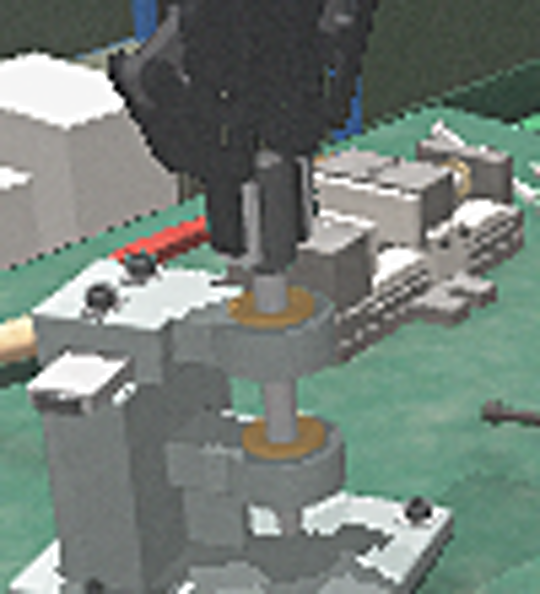

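View pics/tmp.png

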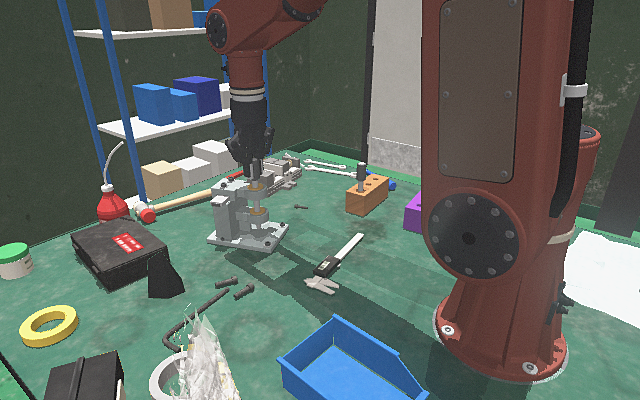

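The mandrel passes through both bushes and its shank shows below. But the blue look-alike no longer stands behind the stand: something blue lies at about (388,183). I look closer.

```bash
python3 - <<'E'
from h import *
for n,b in(("s3_full",(340,120,440,230)),("tmp",(340,120,440,230))):
    x0,y0,x1,y1=b; im=cv2.imread(f"pics/{n}.png")[y0:y1,x0:x1]
    cv2.imwrite(f"pics/{n}_b.png",cv2.resize(im,None,fx=5,fy=5,interpolation=cv2.INTER_CUBIC))
snap("top","t7",(360,90,490,220),4.5)
snap("scene","s8",(340,120,440,230),5)
E
```

```text
(no output)
```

View pics/s3_full_b.png

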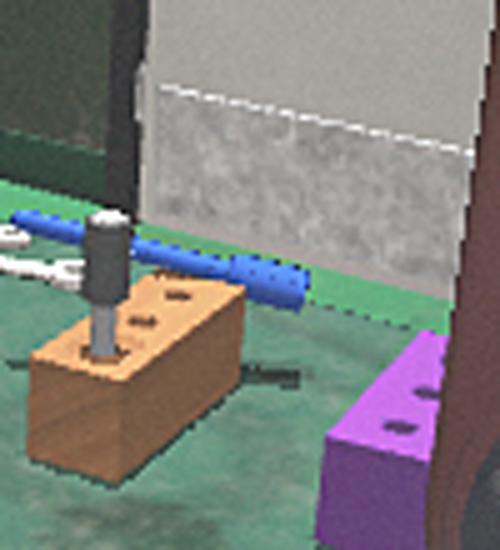

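View pics/s8.png

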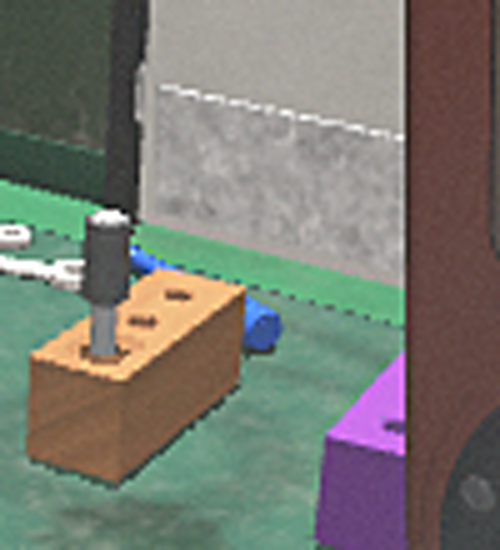

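View pics/t7.png

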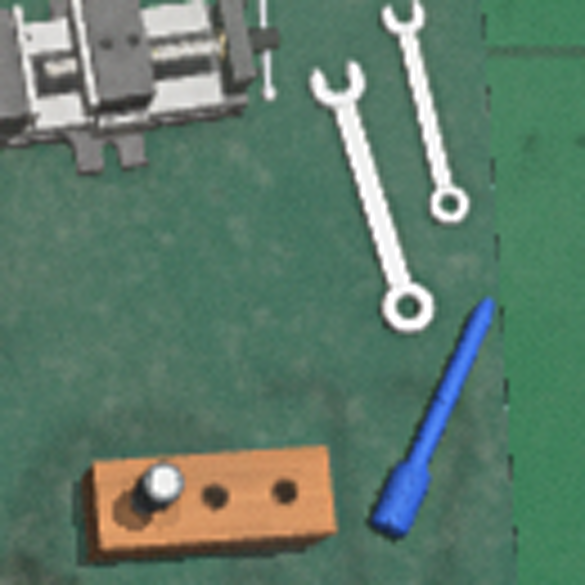

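The top view shows the blue look-alike lying on the bench at about (450,190), fallen during the lift or carry, close to the right edge. I check whether it is at rest, and make a final check of the mandrel.

```bash
python3 - <<'E'
from h import *
def blue(im):
    h=cv2.cvtColor(im,cv2.COLOR_BGR2HSV); m=cv2.inRange(h,(105,130,80),(125,255,255))[90:220,360:490]
    v,u=np.nonzero(m); return u.mean()+360,v.mean()+90,u.max()+360,len(u)
r=[cv2.imread("pics/t7_full.png")]
for i in range(10): r.append(imaging.get_image("top")[:,:,::-1].copy())
for a in r[::2]: print(np.round(blue(a),2))
cv2.imwrite("pics/t8.png",r[-1])
a=r[-1]; uv=blue(a); print(ray("top",uv[:2],.01), "tip",ray("top",(uv[2],157),.007))
s=robot.sense(); p=s["ee_pos"]; print(p,s["eef_rot"],s["qd"],s["t"])
# shank below: predicted tip rows
snap("scene","s9",(240,195,290,250),10)
for z in(.05,.037,.026,.014): print(z,(proj("scene",[.5493,.0300,z])[0]-[240,195]+.5)*10)
E
```

```text
[455.26 185.63 469.   320.  ]
[455.31 185.51 469.   323.  ]
[455.27 185.6  469.   321.  ]
[455.26 185.63 469.   320.  ]
[455.25 185.67 469.   322.  ]
[455.28 185.59 469.   323.  ]
[ 0.49463021 -0.44266148  0.01      ] tip [ 0.58331775 -0.48997241  0.007     ]
[0.55284243 0.02964836 0.17127029] [-1.79998833e+02  1.76401623e-03  3.50510010e+00] [ 0.02635263  0.03245171  0.03275149  0.01709758  0.04437159 -0.04180625] 14.5833
0.05 [183.40456872 250.06768918]
0.037 [187.16821318 297.88327325]
0.026 [190.31746063 337.89319127]
0.014 [193.71663339 381.07830935]
```

View pics/s9.png

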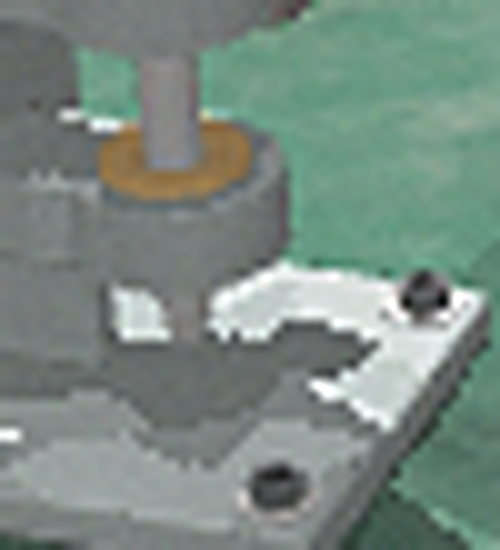

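View pics/t8.png

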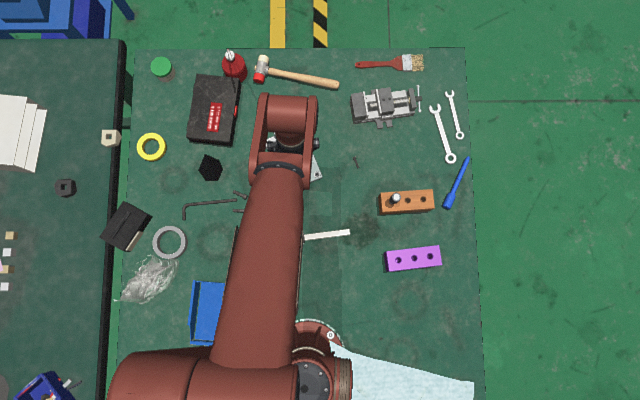

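The blue one is at rest on the bench. The tip shows at about row 340, which matches z ≈ 26 mm, and full-width shank is visible under the boss. Handing in.

```bash
python3 - <<'E'
from workcell import order
print(order.hand_in())
E
```

```text
the job is handed in; nothing more can be done
None
```

The long mandrel is through both bushes and held upright and still in the gripper at about 70 N, so you can tighten the carriage. One thing went wrong on the way: the blue look-alike mandrel got knocked over.

**What I did:** I lifted the long mandrel from the wooden stand and threaded it through the carriage's bush where it stood. I then drew the carriage about 14.5 mm over and passed the mandrel through the lower bush. The job was handed in at about 14.6 s.

**Last checks:**
- **Shank and tip:** the tip is at about z = 25–26 mm, about 11 mm above the base plate. About 12 mm of full-width shank shows below the lower bush.
- **Fit:** side force was under about 1 N, tilt under 0.1°, and the arm was at rest.
- **Left alone:** the short mandrel is still in the stand. I did not go near the hex key and screws, but in the last top view the arm partly hides the screws.

**What failed or disagreed:**
- **Blue mandrel knocked over:** it fell while I was lifting or carrying the long one, most likely touched by the arm. It lies at rest on the bench behind the stand, with its tip very near the right-hand edge. The arm hid it at the time, so I noticed only at the end and did not see how hard the contact was. I did not stand it up again, because I was holding the mandrel in place.
- **Camera disagreement:** the two cameras differed by about 4 mm on the bush position. I relied on the scene camera's relative measurements and the contact forces, and both entries went in without jamming.
- **Refused call:** my first move call was refused because its rows left out some values. The arm did not move.

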